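Snap the punch case shut

TASK

Two grey steel tool cases stand on the bench with their lids ajar. The punch is back in the longer case: press that case's lid down, past its spring catch, until it is fully shut and stays shut. Leave the shorter case and its half-open lid as they are.

Things in the scene. Friction and masses are not known exactly. Their poses are not given: they have to be found in the camera images.
- long_case: longer of two low grey steel cases, fixed, punch inside. 140 mm long (its y), 100 mm deep (its x, pointing from the catch at the front to the hinge at the back). Origin: centre of underside, z up. Tray 34 mm high. Lid: flat 102 x 142 mm shell, 12 mm high; hinge line at x = +51, z = +34 mm; shut, its top is at z = 46 mm, x = -51 to +51. Its 24 mm wide tongue, mid-front, reaches to x = -60 mm.
- long_lid (a joint): angle of the longer case's lid, rad: 0 fully shut, grows as it rises, 0.4 to 0.75 at the start. A stiff hinge keeps it where it is left (under 2 N at the front edge moves it). At about 0.1 the tongue meets a spring roller in the tray's front; about 8 to 10 N down near the front edge (nearly twice that at mid-lid) carries it past. Press on down to 0, where the catch holds it.
- short_case: the shorter case, fixed, with a small nut inside: same build, depth, heights, lid and catch as the longer one, but only 90 mm long (y). Origin: centre of its underside, axes as for the longer case. To be left alone. (To the left of both cases stands a blue lever press, at x 0.35 to 0.58, y 0.22 to 0.34 m; its top is 0.35 m high, the ball of its lever 0.46 m: pass over it.)
- short_lid_edge (a point): middle of the upper front edge of the shorter case's lid, which stands half open (0.35 to 0.65 rad) on its stiff hinge and must stay so.

How it is judged:
By the outcome, as a careful person would: the job done as asked, in the order asked, and still so for the second after the job is handed in, with the robot touching nothing.
It also fails if it takes over 40 s, if anything falls off the work surface, if the arm or the gripper's body presses on something with over 40 N, if the wrist force passes 120 N, or if a joint passes its speed limit or range.

ROBOT

A 6-joint arm with a two-finger parallel gripper is mounted at the origin on a cart in front of the work surface, level with it; the furniture and walls round the work are solid. World frame = base frame: x ahead of the robot, y to its left, z up, the work surface at z = 0. Lengths are in mm, angles in rad, forces in N, time in s.
With the tool pointing down it reaches from about 350 to 875 mm from the base axis. Payload 4.2 kg.
Tool frame: the origin (TCP) lies at the very end of the fingers, on their centre line; the grasp point (between the pads) lies arm.grip_point_offset behind it (arm.grip_point_offset is the distance from the TCP to the grasp point, in mm); z points along the fingers, y is the line along which they close (so a half turn about z gives the same grasp; the last joint's range is limited). The gripper opens to 85 mm and grips with 20 to 120 N. Pads are 22 mm wide; open, the fingers measure 114 mm over their backs; the gripper's body (76 mm by 85 mm) begins 54 mm behind the grasp point. The pads swing forward as they close: fully open they stand 13 mm farther back than shut.
Start: joints at [1.574, 0.385, 0.008, 0, -1.194, -0.259], TCP at [158.105, 604.65, 231.312] pointing down, gripper open.
Joint ranges: [-3.14, 3.14], [-1.21, 2.06], [-1.07, 1.41], [-3.16, 2.05], [-2.99, -0.16], [-3.1, 3.1]. Speed limits (rad/s): [2.79, 2.79, 3.14, 3.14, 3.14, 3.14].

INTERFACE

Orientations are given as a unit quaternion [x, y, z, w].
In Python, from bench import arm, cams, ticket gives the robot as it stands.
- The arm moves only by the tool servo_tool, never from a script. Its argument "commands" is a list that holds one entry, the list of rows, each a list of 7 numbers: the closure in counts, from 0 (fully open) to 255 (shut), then the shift along the tool's x, y, z in m, then the turn, a rotation vector about the tool's x, y, z in degrees. In form: [[[grip, x, y, z, ax, ay, az], ...]]. A call has 1 to 10 rows; each row shifts and turns the commanded pose from where the row before left it, along the tool's axes as they then stand; what a row does not reach is not made up. A row lasts 1/12 s, in which the tool goes at most 41.7 mm and 7.16 degrees, less where a joint would pass 70% of its speed; a pose out of reach is approached as far as the arm can. A call with a gripper value outside its range is refused whole. The fingers move at their own pace and stop on an object; the grip force is fixed at half the most. Time passes only in rows, so rows that do not move let the fingers close. It gives the time, the measured TCP pose, the force, the opening and the grip force at its end, in the units of the state.
- arm.read_state(): the state, without advancing time (a new reading comes with each control period).
- cams.get_image(name): name is "side" or "top" or "wrist"; returns a dict with "frame" (420x560x3 uint8, blue, green, red), "K" (3x3 intrinsics, pixels), "T" (4x4, takes a point from camera to world coordinates). Camera axes: x right, y up, looking along -z (the intrinsics and any distortion apply to the point x, -y, -z); pixel columns grow to the right and rows downward; lengths in mm; the calibration is good to about 2 mm. A picture is of the moment at which its call begins. There is no depth.
- ticket.job_done(): hands the job in; it is judged then, once.
The state is a dict: "clock": time; "joints": joint angles; "joint_vel": joint speeds; "joint_efforts": joint torques, N m; "position": TCP position; "ee_rot": TCP orientation; "contact_force": force on the tool from outside, world axes, zero at the start; "wrist_torque": the same for the moment, N m; "gripper_width": finger opening in mm; "grasp_force": force on a finger pad.
Only numpy, scipy, OpenCV 4.12 (cv2) and the standard library are available. Lean on these libraries where they do the work, as an engineer would, in place of code of your own. Each camera call takes 0.05 s, during which the arm holds its last target. There are 200 camera calls.

## Working session

There is one attempt and no reset: what is moved stays moved. The work goes in short steps, Python scripts to look and compute and a tool call to move; the robot and the scene stay as the last step left them, time stands still between calls to the robot, and variables do not carry over. Pictures are saved under pics/ and viewed, at most 10 in all, crops included, and the job is handed in when it is done.

Besides the shell and the picture viewer there is one more tool, called after "Request:" as a command line: name --argument value ..., lists and objects as JSON in quotes. servo_tool: Moves the arm, as the interface text tells. Its arguments: {"type":"object","properties":{"commands":{"type":"array","items":{"type":"array","items":{"type":"array","items":{"type":"number"}}}}},"required":["commands"]}

```bash
mkdir -p pics; python3 - <<'E'
from bench import arm,cams
import cv2,numpy as np
s=arm.read_state();print(s, arm.grip_point_offset)
ims=[]
for n in("top","side"):
    d=cams.get_image(n);np.savez(f"{n}.npz",**d);cv2.imwrite(f"pics/{n}0.png",d["frame"]);print(n,d["K"],d["T"].round(3))
E
```

```text
{'clock': 0.0, 'joints': array([ 1.57361779e+00,  3.85543062e-01,  6.59405393e-03, -5.22186616e-04,
       -1.19398747e+00, -2.58623864e-01]), 'joint_vel': array([ 0.00175441, -0.00125721,  0.00185085, -0.00086383,  0.00127516,
        0.00046321]), 'joint_efforts': array([ 3.04202758e-04, -3.92290306e+01,  1.88391727e+01,  4.18626890e+00,
       -4.68288417e-03,  3.70310396e-07]), 'position': array([157.9516324, 604.092684 , 230.2138539]), 'ee_rot': array([ 9.91818897e-01, -1.27648233e-01, -1.01117470e-04,  1.09257781e-03]), 'contact_force': array([ 0.20280813,  0.04468265, -0.1619228 ]), 'wrist_torque': array([-0.02297192, -0.02823763, -0.03008882]), 'grasp_force': 0.0, 'gripper_width': 85.06493100879416} 18.700000000000003
top [[423.58631626   0.         280.60217934]
 [  0.         423.58631626 213.80372493]
 [  0.           0.           1.        ]] [[-2.00000e-02  9.87000e-01 -1.60000e-01  4.25865e+02]
 [-1.00000e+00 -1.80000e-02  1.80000e-02 -6.32320e+01]
 [ 1.50000e-02  1.60000e-01  9.87000e-01  9.17324e+02]
 [ 0.00000e+00  0.00000e+00  0.00000e+00  1.00000e+00]]
side [[440.26823065   0.         279.06004464]
 [  0.         440.26823065 206.96153828]
 [  0.           0.           1.        ]] [[ 8.79000e-01  2.93000e-01 -3.77000e-01  2.37673e+02]
 [-4.77000e-01  5.50000e-01 -6.86000e-01 -6.38207e+02]
 [ 6.00000e-03  7.82000e-01  6.23000e-01  6.02710e+02]
 [ 0.00000e+00  0.00000e+00  0.00000e+00  1.00000e+00]]
```

View pics/top0.png

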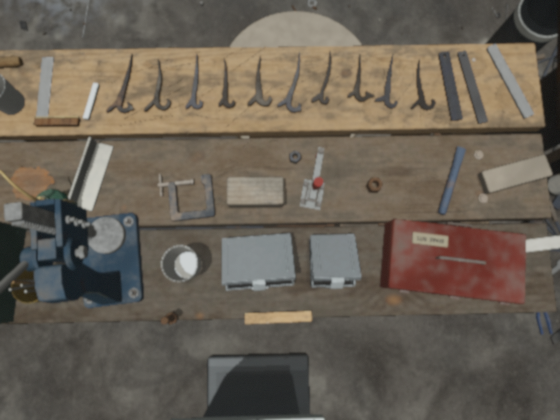

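View pics/side0.png

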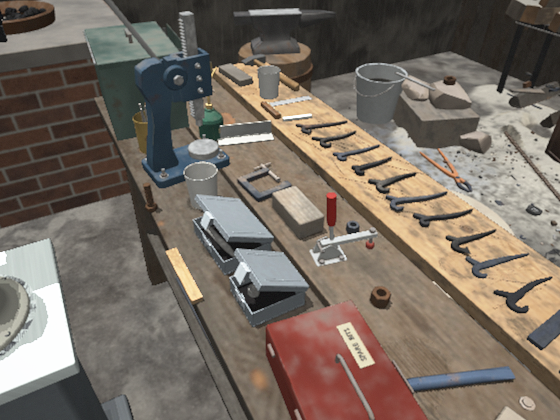

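Top: long case lid about (222–294, 235–290), short case lid about (310–360, 234–288), tongues at (259,284) and (337,281). Side: long case about (235,225), short about (268,283). I'll magnify both.

```bash
python3 - <<'E'
import cv2,numpy as np
a=np.load("top.npz")["frame"][222:302,205:375];b=np.load("side.npz")["frame"][185:330,180:320]
a=cv2.resize(a,(680,320),interpolation=3);b=cv2.resize(b,(0,0),fx=4,fy=4,interpolation=3)
cv2.imwrite("pics/ca.png",a);cv2.imwrite("pics/cb.png",b)
E
```

```text
(no output)
```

View pics/ca.png

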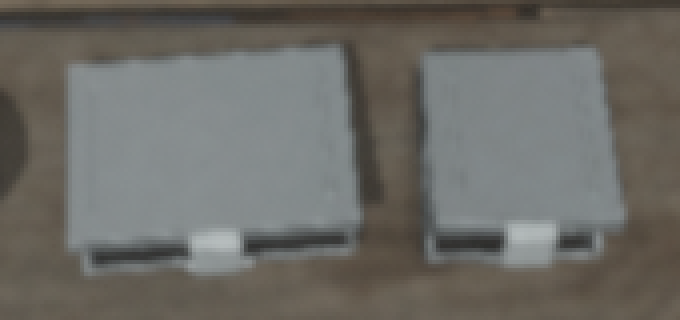

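View pics/cb.png

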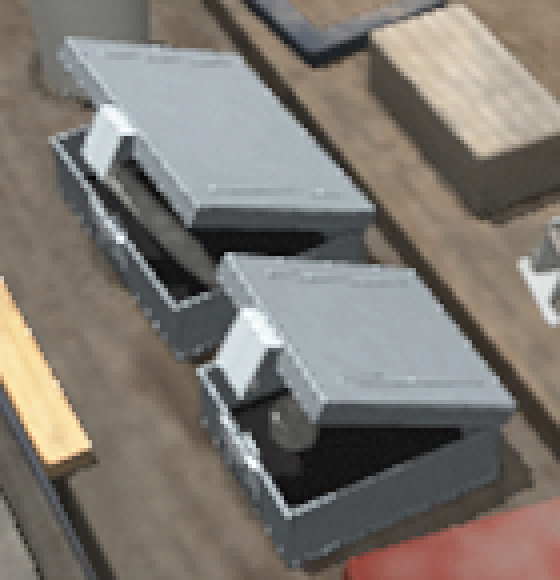

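```bash
cat >h.py <<'E'
import numpy as np
def ray(n,p,d=None):
    d=d or np.load(n+".npz");K,T=d["K"],d["T"]
    v=np.linalg.solve(K,[p[0]+.0,p[1]+.0,1]);v=T[:3,:3]@[v[0],-v[1],-v[2]]
    return T[:3,3],v/np.linalg.norm(v)
def tri(pt,ps):
    (a,u),(b,v)=ray("top",pt),ray("side",ps)
    t=np.linalg.lstsq(np.c_[u,-v],b-a,rcond=None)[0]
    p,q=a+t[0]*u,b+t[1]*v
    return (p+q)/2,np.linalg.norm(p-q)
E
python3 - <<'E'
from h import *
for k,t,s in [("LFL",(222,283.2),(195.5,195.5)),("LFR",(294.5,277.5),(228.2,238)),("LHR",(290.7,233.2),(273,238)),("LHL",(222,238.2),(238.7,199.2)),
("SFL",(311.7,278.5),(237,249)),("SFR",(361.2,278.2),(259.5,290)),("SHR",(354.5,234),(308,287)),("SHL",(310.5,234.5),(283.7,252))]:
    p,e=tri(t,s);print(k,p.round(1),e.round(1))
E
```

```text
LFL [425.3  38.1  85.9] 2.5
LFR [ 433.4 -102.4   84.3] 2.4
LHR [524.2 -98.5  42.1] 4.1
LHL [517.4  44.   39.7] 2.7
SFL [ 432.7 -136.3   86.7] 1.7
SFR [ 429.3 -232.5   83.8] 2.8
SHR [ 520.1 -231.5   40.8] 4.4
SHL [ 522.3 -140.2   41.9] 0.9
```

The two views agree: the long lid's front edge is centred at about (429, −32, 85), its hinge at about x 517, and it stands at about 0.45 rad. First I'll rise above the press and shut the fingers.

Request:
servo_tool --commands '[[[255,0,0,-0.03,0,0,0],[255,0.004,0.0145,-0.03,0,0,0],[255,0.004,0.0145,-0.03,0,0,0],[255,0.004,0.0145,-0.03,0,0,0],[255,0.004,0.0145,-0.03,0,0,0],[255,0.004,0.0145,-0.03,0,0,0],[255,0.004,0.0145,-0.03,0,0,0],[255,0.004,0.0145,-0.03,0,0,0],[255,0.004,0.0145,-0.03,0,0,0],[255,0,0,-0.03,0,0,0]]]'

```text
clock: 0.93
position: [159.9, 481.4, 534.4]
ee_rot: [0.992, -0.128, 0.0, -0.001]
contact_force: [0.1, 1.3, 0.5]
gripper_width: 0.0
grasp_force: 0.0
```

Request:
servo_tool --commands '[[[255,0.025,0.017,0,0,0,0],[255,0.025,0.017,0,0,0,0],[255,0.025,0.017,0,0,0,0],[255,0.025,0.017,0,0,0,0],[255,0.025,0.017,0,0,0,0],[255,0.025,0.017,0,0,0,0],[255,0.025,0.017,0,0,0,0],[255,0.025,0.017,0,0,0,0],[255,0.025,0.017,0,0,0,0],[255,0.025,0.017,0,0,0,0]]]'

```text
clock: 1.77
position: [359.1, 255.2, 531.1]
ee_rot: [0.992, -0.127, -0.0, 0.0]
contact_force: [-0.2, -0.2, 0.5]
gripper_width: 0.1
grasp_force: 0.0
```

Request:
servo_tool --commands '[[[255,0.015,0.025,0,0,0,0],[255,0.015,0.025,0,0,0,0],[255,0.015,0.025,0,0,0,0],[255,0.015,0.025,0,0,0,0],[255,0.015,0.025,0,0,0,0],[255,0.015,0.025,0,0,0,0],[255,0.015,0.025,0,0,0,0],[255,0.015,0.025,0,0,0,0],[255,0.015,0.025,0,0,0,0],[255,0.015,0.025,0,0,0,0]]]'

```text
clock: 2.6
position: [440.3, -24.6, 531.1]
ee_rot: [0.992, -0.127, -0.0, -0.0]
contact_force: [1.4, 1.1, 0.8]
gripper_width: -0.1
grasp_force: 0.0
```

Request:
servo_tool --commands '[[[255,0,0,0.036,0,0,0],[255,0,0,0.036,0,0,0],[255,0,0,0.036,0,0,0],[255,0,0,0.036,0,0,0],[255,0,0,0.036,0,0,0],[255,0,0,0.036,0,0,0],[255,0,0,0.036,0,0,0],[255,0,0,0.036,0,0,0],[255,0,0,0.036,0,0,0],[255,0,0,0,0,0,0]]]'

```text
clock: 3.43
position: [434.9, -24.1, 200.5]
ee_rot: [0.992, -0.128, -0.008, 0.002]
contact_force: [-0.5, -0.1, -0.3]
gripper_width: 0.2
grasp_force: 0.0
```

```bash
python3 - <<'E'
from bench import arm,cams
import cv2,numpy as np
s=arm.read_state();print(s["position"],s["contact_force"])
f=[]
for n in("wrist","side"):
    d=cams.get_image(n);f.append(d["frame"])
cv2.imwrite("pics/w1.png",np.hstack([cv2.resize(f[0],(400,300)),cv2.resize(f[1][130:330,100:370],(400,300))]))
E
```

```text
[434.92356265 -24.12563091 200.49287203] [-0.52706764 -0.11521115 -0.34763113]
```

View pics/w1.png

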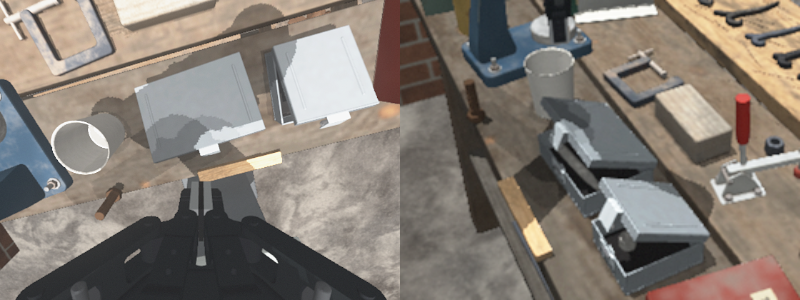

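The wrist view shows the shut fingertips in front of the long case's middle. Both lids are still ajar, and the side view shows the gripper above the long lid. Next I'll centre on it and descend to just above the lid.

Request:
servo_tool --commands '[[[255,0.005,0.007,0.015,0,0,0],[255,0,0,0.02,0,0,0],[255,0,0,0.02,0,0,0],[255,0,0,0.02,0,0,0],[255,0,0,0.015,0,0,0],[255,0,0,0.005,0,0,0],[255,0,0,0,0,0,0]]]'

```text
clock: 4.12
position: [444.8, -31.0, 113.4]
ee_rot: [0.992, -0.127, 0.001, -0.0]
contact_force: [-0.2, -0.6, 0.7]
gripper_width: 0.1
grasp_force: 0.0
```

Request:
servo_tool --commands '[[[255,-0.006,0.0015,0.004,0,0,0],[255,0,0,0.005,0,0,0],[255,0,0,0.005,0,0,0],[255,0,0,0.005,0,0,0],[255,0,0,0.005,0,0,0],[255,0,0,0.005,0,0,0],[255,0,0,0.005,0,0,0],[255,0,0,0.004,0,0,0],[255,0,0,0,0,0,0]]]'

```text
clock: 4.87
position: [436.9, -31.3, 73.4]
ee_rot: [0.992, -0.128, -0.001, 0.0]
contact_force: [-0.2, -1.2, 0.9]
gripper_width: 0.1
grasp_force: 0.0
```

Request:
servo_tool --commands '[[[255,-0.001,0,0.003,0,0,0],[255,-0.001,0,0.003,0,0,0],[255,-0.001,0,0.003,0,0,0],[255,-0.001,0,0.003,0,0,0],[255,-0.001,0,0.003,0,0,0],[255,-0.001,0,0.002,0,0,0],[255,0,0,0,0,0,0]]]'

```text
clock: 5.45
position: [431.0, -29.7, 56.9]
ee_rot: [0.992, -0.128, -0.0, 0.0]
contact_force: [0.0, -0.1, 0.6]
gripper_width: -0.0
grasp_force: 0.0
```

```bash
python3 - <<'E'
from bench import arm,cams
import cv2,numpy as np
s=arm.read_state();print(s["position"],s["contact_force"])
f=[cams.get_image(n)["frame"] for n in("top","side")]
cv2.imwrite("pics/w2.png",np.hstack([cv2.resize(f[0][200:310,190:380],(400,300)),cv2.resize(f[1][170:330,140:340],(400,300))]))
E
```

```text
[431.01770456 -29.66535244  56.85716346] [ 0.01918675 -0.1297867   0.58432771]
```

View pics/w2.png

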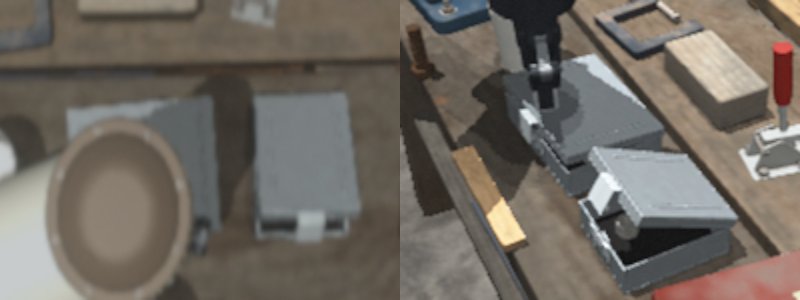

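The fingers have pushed the long lid most of the way down, and the short lid is unchanged. I'll press on through the catch.

Request:
servo_tool --commands '[[[255,-0.001,0,0.002,0,0,0],[255,-0.001,0,0.002,0,0,0],[255,-0.001,0,0.002,0,0,0],[255,0,0,0.0015,0,0,0],[255,0,0,0.0015,0,0,0],[255,0,0,0.001,0,0,0],[255,0,0,0,0,0,0]]]'

```text
clock: 6.13
position: [428.1, -28.9, 46.9]
ee_rot: [0.992, -0.128, -0.001, 0.0]
contact_force: [1.2, 0.1, -0.2]
gripper_width: 0.0
grasp_force: 0.0
```

Request:
servo_tool --commands '[[[255,0,0,0.001,0,0,0],[255,0,0,0.001,0,0,0],[255,0,0,0,0,0,0]]]'

```text
clock: 6.38
position: [428.1, -28.9, 45.8]
ee_rot: [0.992, -0.127, -0.001, 0.0]
contact_force: [-3.7, 0.6, 9.7]
gripper_width: -0.1
grasp_force: 5.0
```

Request:
servo_tool --commands '[[[255,0,0,0.001,0,0,0],[255,0,0,0,0,0,0]]]'

```text
clock: 6.55
position: [428.1, -29.0, 45.6]
ee_rot: [0.992, -0.127, -0.001, 0.0]
contact_force: [-6.2, 1.9, 17.9]
gripper_width: -0.2
grasp_force: 8.8
```

It's a hard stop at z ≈ 45.7, which is the shut height. I'll lift off and check.

Request:
servo_tool --commands '[[[255,0,0,-0.003,0,0,0],[255,0,0,-0.01,0,0,0],[255,0,0,-0.03,0,0,0],[255,0,0,-0.036,0,0,0],[255,0,0,-0.036,0,0,0],[255,0,0,-0.036,0,0,0],[255,0,0,-0.036,0,0,0],[255,-0.02,0,-0.036,0,0,0],[255,-0.02,0,-0.036,0,0,0],[255,0,0,0,0,0,0]]]'

```text
clock: 7.38
position: [390.7, -18.4, 310.4]
ee_rot: [0.992, -0.127, 0.007, -0.002]
contact_force: [1.0, 0.0, 0.5]
gripper_width: 0.1
grasp_force: 0.0
```

```bash
python3 - <<'E'
from bench import arm,cams
import cv2,numpy as np
s=arm.read_state();print(s["position"],s["contact_force"])
f=[cams.get_image(n)["frame"] for n in("wrist","side")]
cv2.imwrite("pics/w3.png",np.hstack([cv2.resize(f[0],(400,400)),cv2.resize(f[1][185:330,180:320],(400,400))]))
E
```

```text
[390.74686691 -18.3908459  310.44708242] [0.96153741 0.03684278 0.49365454]
```

View pics/w3.png

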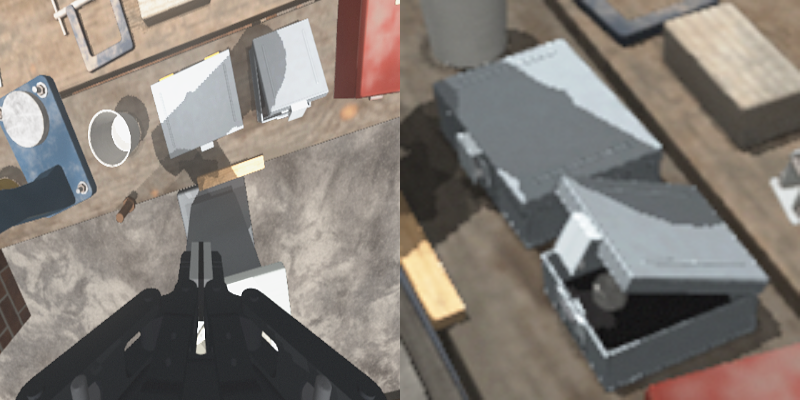

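The long lid is flush and stays shut with the tongue down over the catch (crop about (470,155)). The short lid is still half open, and the arm is clear of everything.

```bash
python3 -c "
from bench import ticket;print(ticket.job_done())"
```

```text
the job is handed in; nothing more can be done
None
```

The longer case's lid is pressed past its catch and stayed fully shut after I lifted off, the shorter case's lid is still half open, and the job is handed in.

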